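Switch on the microscope light base and click its selector to the green dot

TASK

Switch on the microscope's light base by pressing its red power button, then turn the brightness selector with a fingertip, click by click, until its pointer rests in the click position at the green sticker dot. Push the selector round from the side without gripping it, and leave the specimen dish and the other things where they are.

Things in the scene. Friction and masses are not known exactly. Their poses are not given: they have to be found in the camera images.
- light_base: Ivory light base of a stereo microscope, a flat box 300 (its x) x 240 (its y) x 52 mm high, fixed to the bench. Origin: centre of its underside, on the bench; x to its rear, y to its left, z up. Its flat top carries at the front (-x) a dark panel with the red power button on the left and the ivory brightness selector on the right, at the rear a round stage glass with the dish.
- power_top (a point): Centre of the top face of the red power button: a round cap 22 mm in diameter that stands 10 mm above the top of the base (62 mm above the bench). It is pressed straight down and springs back.
- power (a joint): Travel of the power button in m: 0 released, 0.004 fully pressed. About 1.5 N moves it, about 4 N presses it fully; it counts as pressed from 0.003.
- selector_axis (a point): Point on the vertical turning axis of the brightness selector, 15 mm above the top of the base (67 mm above the bench). The selector is a low ribbed ivory disc 48 mm in diameter, its top 7 mm above the top of the base, with an upright bar (the wing) across it. Nothing else stands above the top of the base within 85 mm of the axis.
- wing (a point): Point on the selector, 24 mm from its axis towards the pointer, at half the wing's height; turns with it. x axis outwards along the pointer, z up. The wing is 10 mm wide, from 6 to 24 mm above the top of the base, and reaches 34 mm from the axis on the pointer side (its last 6 mm only 6 mm wide), 20 mm on the tail side. A black line on its top runs from the axis to the pointer end.
- pointer (a point): Point that turns with the selector, 47 mm from its axis straight out along the pointer, 15 mm above the top of the base: it lies beyond the pointer's end, above the ring of sticker dots.
- selector (a joint): Selector angle in rad, positive anticlockwise from above; at 0 the pointer points along the base's +x. Nine click positions 0.524 rad (30 deg) apart, from -2.094 to 2.094, each with a white tick; stops just beyond. It starts at -0.524, 0 or 0.524. About 3 N on the wing's side 25 mm from the axis takes it out of a click; past half-way (0.262 rad) it snaps by itself into the next.
- dot_green: Centre of the green sticker dot, 12 mm in diameter, flat on the control panel, 47 mm from the selector's axis, at one of the click positions -1.571, -1.047, 1.047 or 1.571 rad. A yellow, a blue and an orange dot of the same size mark the other three.
- dish: Loose covered specimen dish, clear, 60 mm in diameter, 15 mm high, lying on the stage glass (top 54 mm above the bench). Origin: centre of its underside. To be left alone.
- forceps: Loose steel forceps, 115 mm long (along its x), 14 mm wide, 8 mm high, lying on the bench to the left of the base. Origin: middle of the underside. To be left alone.
- vial: Loose amber vial with a blue cap, 28 mm in diameter, 48 mm high, standing on the bench to the right of the base. Origin: centre of its underside. To be left alone.
- slide_box: Loose white slide box 85 x 70 x 32 mm, on the bench to the right of the base. Origin: centre of its underside. To be left alone.

How it is judged (in metres and radians):
On the way, in this order (a step that is already met when the one before it is completed fails the run):
1. the power button is pressed (value of joint power above 0.003 m), for 0.05 s.
2. the selector rests in the click position at the green dot (horizontal distance between pointer and dot_green below 0.006 m and velocity of joint selector between -0.2 and 0.2 rad/s), for 0.3 s.
At the end, for the whole second after the job is handed in: The selector is at rest with its pointer on the green dot (within 6 mm at the dot, about 7 degrees: the right click position), and the power button has sprung back (horizontal distance between pointer and dot_green below 0.006 m and velocity of joint selector between -0.05 and 0.05 rad/s and value of joint power below 0.001 m); the robot touches nothing.
It fails at once if the specimen dish is lifted or shifted by more than 8 mm (distance of dish from where it was at the start of the episode above 0.008 m).
It fails at once if the forceps, the vial or the slide box is lifted or moved by more than 15 mm (distance of any of forceps, vial, slide_box from where it was at the start of the episode above 0.015 m).
It fails at once if the selector is taken between the fingers instead of being pushed from the side (z of the grasp point in the frame of wing below 0.022 m and (horizontal distance between the grasp point and selector_axis below 0.009 m or (x of the grasp point in the frame of wing between -0.045 and 0.009 m and y of the grasp point in the frame of wing between -0.005 and 0.005 m))).
It also fails if it takes over 67 s, if anything falls off the work surface, if the arm or the gripper's body presses on something with over 40 N, if the wrist force passes 120 N, or if a joint passes its speed limit or range.

ROBOT

A 6-joint arm with a two-finger parallel gripper is mounted at the origin on the work surface. World frame = base frame: x ahead of the robot, y to its left, z up, the work surface at z = 0. Lengths are in mm, angles in rad, forces in N, time in s.
With the tool pointing down it reaches from about 275 to 1000 mm from the base axis. Payload 8.4 kg.
Tool frame: the origin (TCP) lies on the mounting face of the last link; the fingertips stand 173 mm ahead of it and the grasp point (between the pads) lies 155 mm ahead of it; z points along the fingers, y is the direction in which the jaws open and shut (so a half turn about z gives the same grasp; the last joint's range is limited). The gripper opens to 85 mm and grips with 20 to 120 N. Pads are 22 mm wide; open, the fingers measure 114 mm over their backs; the gripper's body (76 mm by 85 mm) begins 54 mm behind the grasp point. The pads swing forward as they close: fully open they stand 13 mm farther back than shut.
Start: joints at [-1.25, 0.353, 1.633, -0, 1.155, -0.002], TCP at [198.263, -592.723, 404.681] pointing down, gripper open.
Joint ranges: [-2.63, 2.63], [-0.92, 2.1], [0.06, 2.66], [-1.3, 4.44], [0, 2.69], [-3.02, 3.02]. Speed limits (rad/s): [2.22, 2.22, 2.79, 3.14, 3.14, 3.14].

INTERFACE

Orientations are given as [roll, pitch, yaw] about the fixed x, y, z axes, in that order (R = Rz(yaw) Ry(pitch) Rx(roll)).
In Python, from rig import readout, imaging, ticket gives the robot as it stands.
- The arm moves only by the tool step_arm, never from a script. Its argument "deltas" is a list of rows, each an object with "translation": the shift along the tool's x, y, z in cm, a list of three; "rot": the turn, a rotation vector about the tool's x, y, z in rad, a list of three. In form: [{"translation": [x, y, z], "rot": [rx, ry, rz]}, ...]. A call has 1 to 8 rows; each row is the pose to reach, as a shift and turn from the pose commanded when the call began, along the tool's axes at that moment; what a row does not reach only later rows make up. A row lasts 1/8 s, in which the tool goes at most 62.5 mm and 10.7 degrees, less where a joint would pass 70% of its speed; a pose out of reach is approached as far as the arm can. A call with a gripper value outside its range is refused whole. "grip" is the closure in counts, from 0 (fully open) to 255 (shut), set as the call begins (left out, the last holds). The fingers move at their own pace and stop on an object; "squeeze" is the grip in N (left out, the last holds). Time passes only in rows, so rows that repeat a pose let the fingers close. It gives the time, the measured TCP pose, the force and the opening at its end, in the units of the state.
- readout.sense(): the state, without advancing time (a new reading comes with each control period).
- imaging.grab_frame(name): name is "side" or "top" or "wrist"; returns a dict with "image" (400x640x3 uint8, red, green, blue), "camera_matrix" (3x3 intrinsics, pixels), "k1" (the pictures are not rectified: a ray, as slopes to the right and down, at radius r is drawn at 1 + k1 r^2 times it, then the intrinsics apply), "world_to_cam" (4x4, takes a point from world to camera coordinates). Camera axes: x right, y up, looking along -z (the intrinsics and any distortion apply to the point x, -y, -z); pixel columns grow to the right and rows downward; lengths in mm; the calibration is good to about 2 mm. A picture is of the moment at which its call begins. There is no depth.
- ticket.sign_off(): hands the job in, once; it reports no verdict.
The state is a dict: "clock": time; "qpos": joint angles; "qvel": joint speeds; "joint_efforts": joint torques, N m; "eef_pos": TCP position; "tcp_rot": TCP orientation; "contact_force": force on the tool from outside, world axes, zero at the start; "wrist_torque": the same for the moment, N m; "opening": opening from 0.0 (shut) to 1.0 (fully open).
Only numpy, scipy, OpenCV 4.12 (cv2) and the standard library are available. Lean on these libraries where they do the work, as an engineer would, in place of code of your own. Each camera call takes 0.05 s, during which the arm holds its last target.

## Working session

There is one attempt and no reset: what is moved stays moved. The work goes in short steps, Python scripts to look and compute and a tool call to move; the robot and the scene stay as the last step left them, time stands still between calls to the robot, and variables do not carry over. Pictures are saved under pics/ and viewed, and the job is handed in when it is done.

Besides the shell and the picture viewer there is one more tool, called after "Call:" as name([rows], argument=value, ...), one row to a line, values as JSON. step_arm: Moves the arm, as the interface text tells. Its arguments: {"type":"object","properties":{"deltas":{"type":"array","items":{"type":"object","properties":{"translation":{"type":"array","items":{"type":"number"}},"rot":{"type":"array","items":{"type":"number"}}}}},"grip":{"type":"number"},"squeeze":{"type":"number"}},"required":["deltas"]}

```bash
mkdir -p pics; cat > h.py <<'E'
import numpy as np, cv2
from rig import readout, imaging, ticket
def grab(n,f):
    d=imaging.grab_frame(n); cv2.imwrite('pics/'+f,cv2.cvtColor(d['image'],cv2.COLOR_RGB2BGR)); np.savez('pics/'+f+'.npz',**d); return d
def ray(d,u,v):
    K=np.array(d['camera_matrix'],float); k=float(d['k1'])
    p=cv2.undistortPoints(np.array([[[u,v]]],float),K,np.array([k,0,0,0.]))[0,0]
    M=np.array(d['world_to_cam'],float); R=M[:3,:3]; c=-R.T@M[:3,3]
    return c,R.T@np.array([p[0],-p[1],-1])
def onplane(d,u,v,z):
    c,r=ray(d,u,v); return c+r*(z-c[2])/r[2]
def proj(d,P):
    K=np.array(d['camera_matrix'],float); k=float(d['k1']);M=np.array(d['world_to_cam'],float)
    q=M[:3,:3]@P+M[:3,3]; x=q[0]/-q[2]; y=-q[1]/-q[2]; s=1+k*(x*x+y*y)
    return (K@[x*s,y*s,1])[:2]
E
python3 - <<'E'
from h import *
print(readout.sense())
for n in ['side','top','wrist']:
    d=grab(n,n+'0.png'); M=np.array(d['world_to_cam']); print(n,d['camera_matrix'],d['k1'],-M[:3,:3].T@M[:3,3])
E
```

```text
{'clock': 0.0, 'qpos': array([-1.25042088e+00,  3.53642841e-01,  1.63412583e+00,  1.28501622e-05,
        1.15517557e+00, -2.40396652e-03]), 'qvel': array([ 0.00053817, -0.00026049, -0.00074099,  0.00210066, -0.00187642,
        0.00096885]), 'joint_efforts': array([-1.16084950e-03, -6.05252123e+01, -3.42065299e+01,  1.36686626e-05,
        9.38831217e-03,  9.88544372e-06]), 'eef_pos': array([ 198.17997587, -592.50700602,  403.96837938]), 'tcp_rot': array([-3.14024110e+00, -1.49982828e-05,  3.22774212e-01]), 'contact_force': array([-0.29879832,  0.58003538, -0.27922685]), 'wrist_torque': array([-0.00997897,  0.04735329,  0.0186086 ]), 'opening': 0.9964133597589743}
side [[377.66157936   0.         327.07757333]
 [  0.         377.66157936 196.64460735]
 [  0.           0.           1.        ]] -0.08035028780466513 [530.41116652 493.10159506 604.0649256 ]
top [[425.28375165   0.         321.75391316]
 [  0.         425.28375165 206.74342594]
 [  0.           0.           1.        ]] -0.045072640630227055 [459.55899719  15.1222668  805.03253682]
wrist [[325.9603297    0.         322.36630412]
 [  0.         325.9603297  201.69456043]
 [  0.           0.           1.        ]] -0.06483345155909996 [ 277.89592596 -565.7632712   372.67388086]
```

View pics/top0.png

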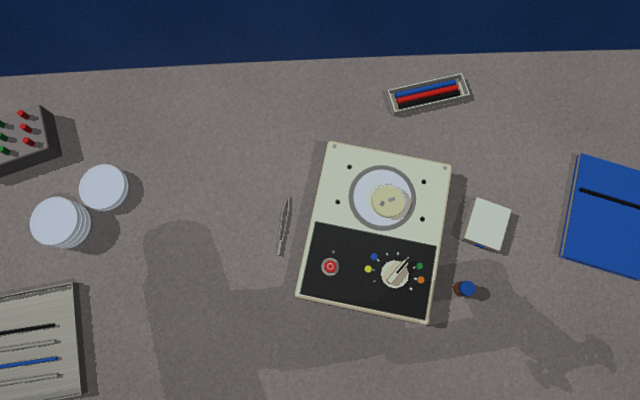

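View pics/side0.png

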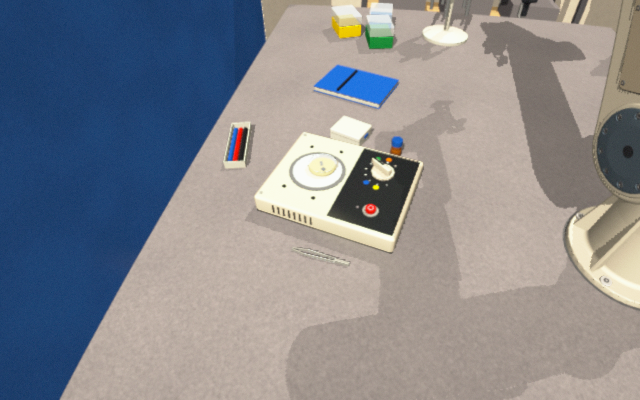

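The top view shows the base at about (375,232), with the button at (330,267) and the selector at (395,273). The dots are green (420,266), orange (421,280), blue (374,257) and yellow (368,269). I'll measure them next.

```bash
cat > m.py <<'E'
from h import *
def meas(f):
    d=dict(np.load('pics/'+f)); hsv=cv2.cvtColor(d['image'],cv2.COLOR_RGB2HSV); o={}
    roi=np.zeros(hsv.shape[:2],bool); roi[240:310,305:432]=1
    for n,a,b,z in [('red',(170,120,90),(180,255,255),62),('red2',(0,150,90),(6,255,255),62),('green',(45,100,50),(80,255,255),52),('blue',(105,120,60),(125,255,255),52),('yellow',(22,150,80),(34,255,255),52),('orange',(8,150,80),(18,255,255),52)]:
        m=(cv2.inRange(hsv,a,b)>0)&roi; v,u=np.nonzero(m)
        if len(u): o[n]=onplane(d,u.mean(),v.mean(),z); print(n,len(u),u.mean().round(1),v.mean().round(1),o[n].round(1))
    return d,o
if __name__=='__main__':
    d,o=meas('top0.png.npz')
    hsv=cv2.cvtColor(d['image'],cv2.COLOR_RGB2HSV)
    # selector ring: circle through four dots
    P=np.array([o[k][:2] for k in ('green','blue','yellow','orange') if k in o])
    A=np.c_[2*P,np.ones(len(P))]; s=np.linalg.lstsq(A,(P**2).sum(1),rcond=None)[0]
    print('axis',s[:2],'r',np.sqrt(s[2]+s[0]**2+s[1]**2))
    for p in P: print(np.degrees(np.arctan2(*(p-s[:2])[::-1])))
    for u,v in [(331,142),(451,164),(428,323),(296,297)]: print(onplane(d,u,v,52).round(1))
    c=d['image'][235:310,305:440]; cv2.imwrite('pics/c0.png',cv2.cvtColor(cv2.resize(c,None,fx=5.5,fy=5.5,interpolation=cv2.INTER_CUBIC),cv2.COLOR_RGB2BGR))
E
python3 m.py
```

```text
red 10 330.6 266.1 [523.7  -2.1  62. ]
red2 71 329.8 266.4 [523.3  -0.7  62. ]
green 42 419.0 265.5 [ 518.1 -158.2   52. ]
blue 43 373.6 256.0 [538.7 -79.3  52. ]
yellow 39 367.6 268.6 [517.1 -67.1  52. ]
orange 43 420.5 279.4 [ 493.7 -158.6   52. ]
axis [ 505.41440359 -112.80850855] r 47.177024566904315
-74.4369370843702
45.264453970989344
75.66978008322019
-104.38298873129344
[756.7 -14.9  52. ]
[ 702.9 -236.6   52. ]
[ 419.1 -164.6   52. ]
[473.9  60.4  52. ]
```

```bash
ls pics
```

```text
c0.png
side0.png
side0.png.npz
top0.png
top0.png.npz
wrist0.png
wrist0.png.npz
```

View pics/c0.png

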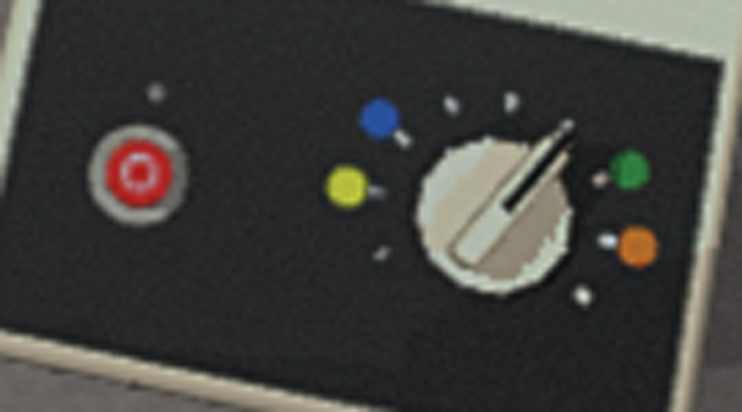

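Base yaw is about -14.9°. The fitted axis is (505.4,-112.8), and the ring radius of 47.2 mm agrees with the stated 47. Green is at -74.4° in the world, which is -60° on the base. The pointer sits near -45°, which is click -30°, so the selector needs one click clockwise. I'll cross-check this with the side view and plan the move to above the button.

```bash
cat >> h.py <<'E'
from scipy.spatial.transform import Rotation as Ro
def rel(P,yaw,base=None):
    """cm shift & rotvec from current pose to TCP P, pointing down w/ yaw"""
    s=readout.sense(); R0=Ro.from_euler('xyz',s['tcp_rot']); p0=np.array(s['eef_pos'])
    if base is not None: p0=np.array(base[0]); R0=Ro.from_euler('xyz',base[1])
    R=Ro.from_euler('xyz',[np.pi,0,yaw])
    return (R0.inv().apply(np.array(P)-p0)/10).round(2),(R0.inv()*R).as_rotvec().round(3)
E
python3 - <<'E'
from h import *
d=dict(np.load('pics/side0.png.npz'))
for P in ([523.4,-1.2,62],[505.4,-112.8,76],[518.1,-158.2,52]): print(proj(d,np.array(P)))
hsv=cv2.cvtColor(d['image'],cv2.COLOR_RGB2HSV)
m=cv2.inRange(hsv,(0,150,90),(6,255,255))|cv2.inRange(hsv,(172,150,90),(180,255,255)); m[:,:350]=0;m[:195]=0;m[225:]=0
v,u=np.nonzero(m);print(u.mean(),v.mean())
c=d['image'][140:230,330:430]; cv2.imwrite('pics/s0.png',cv2.cvtColor(cv2.resize(c,None,fx=6,fy=6,interpolation=cv2.INTER_CUBIC),cv2.COLOR_RGB2BGR))
print(rel([523.5,-1,404],0.323),rel([523.5,-1,280],0.323))
E
```

```text
[370.55875013 207.73809823]
[383.11307971 165.0932057 ]
[377.24907063 159.26953567]
370.26027397260276 208.64383561643837
(array([ 49.62, -45.78,   0.06]), array([-0.001,  0.   , -0.   ])) (array([ 49.62, -45.77,  12.46]), array([-0.001,  0.   , -0.   ]))
```

View pics/s0.png

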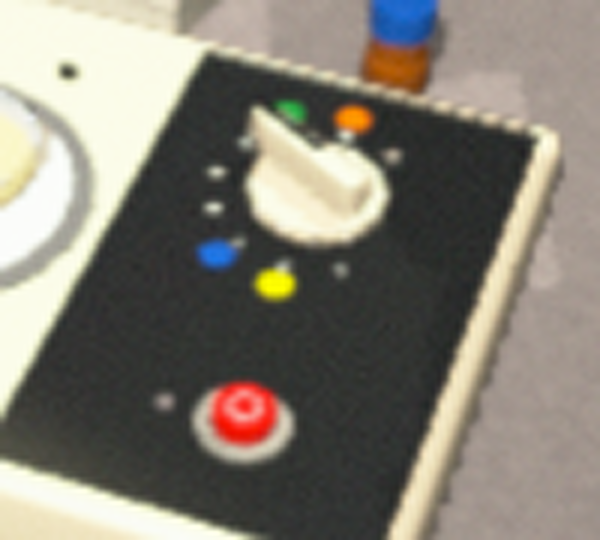

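The side view agrees with this: the button reprojects within 1 px, and the wing points one tick before green. Moving over, gripper shut.

Call:
step_arm([
  {"translation":[4.5,-4.1,0],"rot":[0,0,0]},
  {"translation":[9,-8.2,0],"rot":[0,0,0]},
  {"translation":[13.5,-12.4,0],"rot":[0,0,0]},
  {"translation":[18,-16.6,0],"rot":[0,0,0]},
  {"translation":[22.5,-20.8,0],"rot":[0,0,0]},
  {"translation":[27,-25,0],"rot":[0,0,0]},
  {"translation":[31.5,-29.1,0],"rot":[0,0,0]},
  {"translation":[36,-33.2,0],"rot":[0,0,0]},
], grip=255)

```text
clock: 1.15
eef_pos: [434.9, -161.8, 404.8]
tcp_rot: [3.141, -0.0, 0.323]
contact_force: [0.5, -1.4, 0.0]
opening: 0.002
```

```bash
python3 - <<'E'
from h import *
print(rel([523.5,-1,404],0.323),rel([523.5,-1,265],0.323))
E
```

```text
(array([ 13.5 , -12.44,   0.08]), array([ 0., -0., -0.])) (array([ 13.5 , -12.45,  13.98]), array([ 0., -0., -0.]))
```

Call:
step_arm([
  {"translation":[4.5,-4.1,0],"rot":[0,0,0]},
  {"translation":[9,-8.3,0],"rot":[0,0,0]},
  {"translation":[13.5,-12.4,0],"rot":[0,0,0]},
  {"translation":[13.5,-12.4,5],"rot":[0,0,0]},
  {"translation":[13.5,-12.4,10],"rot":[0,0,0]},
  {"translation":[13.5,-12.4,14.5],"rot":[0,0,0]},
  {"translation":[13.5,-12.4,14.5],"rot":[0,0,0]},
])

```text
clock: 2.02
eef_pos: [521.5, -3.2, 256.9]
tcp_rot: [-3.139, 0.007, 0.323]
contact_force: [-0.5, 0.5, 0.8]
opening: -0.0
```

```bash
python3 - <<'E'
from h import *
s=readout.sense();print(s['eef_pos'],s['contact_force'],s['qpos'])
d=grab('side','s1.png')
c=d['image'][100:250,300:450]; cv2.imwrite('pics/s1c.png',cv2.cvtColor(cv2.resize(c,None,fx=4,fy=4,interpolation=cv2.INTER_CUBIC),cv2.COLOR_RGB2BGR))
E
```

```text
[521.47518938  -3.16411164 256.92802519] [-0.47038003  0.48115726  0.82704095] [-8.94408678e-03  3.91844834e-01  1.97063404e+00  6.01711871e-07
  7.86000784e-01  1.23889753e+00]
```

View pics/s1c.png

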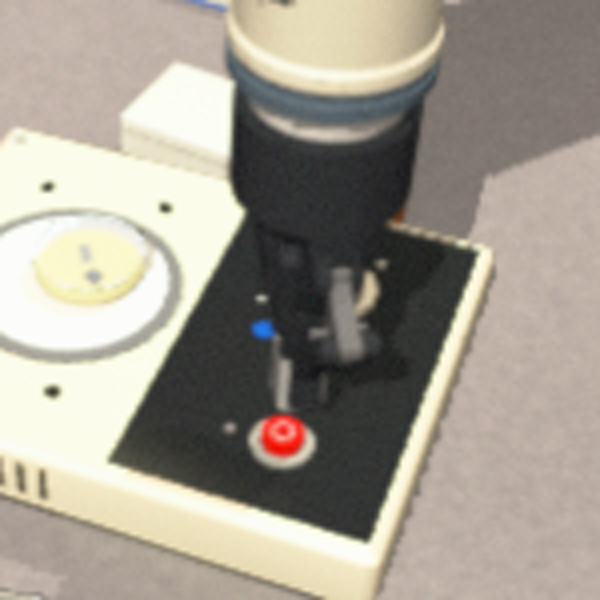

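The fingertip is above the button, about 22 mm clear. Descending with small corrections.

Call:
step_arm([
  {"translation":[0.1,0,0.8],"rot":[0,0,0]},
  {"translation":[0.1,0,1.6],"rot":[0,0,0]},
  {"translation":[0.1,0,1.9],"rot":[0,0,0]},
  {"translation":[0.1,0,1.9],"rot":[0,0,0]},
])

```text
clock: 2.58
eef_pos: [524.0, -3.0, 240.8]
tcp_rot: [3.142, -0.0, 0.323]
contact_force: [-1.1, -0.2, 0.8]
opening: 0.001
```

Call:
step_arm([
  {"translation":[0,0,0.5],"rot":[0,0,0]},
  {"translation":[0,0,0.7],"rot":[0,0,0]},
  {"translation":[0,0,0.8],"rot":[0,0,0]},
  {"translation":[0,0,0.8],"rot":[0,0,0]},
])

```text
clock: 3.08
eef_pos: [524.2, -2.9, 232.8]
tcp_rot: [3.141, -0.0, 0.323]
contact_force: [0.2, -0.5, 2.7]
opening: -0.006
```

Call:
step_arm([
  {"translation":[0,0,0.1],"rot":[0,0,0]},
  {"translation":[0,0,0.17],"rot":[0,0,0]},
  {"translation":[0,0,0.17],"rot":[0,0,0]},
])

```text
clock: 3.45
eef_pos: [524.2, -2.9, 231.4]
tcp_rot: [3.141, -0.0, 0.323]
contact_force: [-0.3, 0.2, 6.9]
opening: -0.001
```

Call:
step_arm([
  {"translation":[0,0,0.06],"rot":[0,0,0]},
  {"translation":[0,0,0.06],"rot":[0,0,0]},
])

```text
clock: 3.7
eef_pos: [524.2, -2.9, 231.3]
tcp_rot: [3.141, -0.001, 0.323]
contact_force: [-3.2, 0.5, 14.8]
opening: -0.002
```

```bash
python3 - <<'E'
from h import *
s=readout.sense();print(s['eef_pos'],s['contact_force'])
E
```

```text
[524.16757058  -2.94735863 231.26786331] [-3.18429356  0.46698074 14.82769743]
```

The button is bottomed: 14.8 N with the tip at 58 mm. Lifting off and replanning to the selector side.

Call:
step_arm([
  {"translation":[0,0,-2],"rot":[0,0,0]},
  {"translation":[0,0,-5],"rot":[0,0,0]},
  {"translation":[0,0,-5],"rot":[0,0,0]},
  {"translation":[0,0,-5],"rot":[0,0,0]},
])

```text
clock: 4.2
eef_pos: [523.6, -2.9, 279.8]
tcp_rot: [-3.141, 0.001, 0.323]
contact_force: [0.1, 0.8, -0.3]
opening: 0.003
```

```bash
cat > plan.py <<'E'
from h import *
ax=np.array([505.4,-112.8])
def pose(deg,s,z,r=25):
    a=np.radians(deg); w=np.array([np.cos(a),np.sin(a)]); n=np.array([-np.sin(a),np.cos(a)])
    return np.r_[ax+r*w+s*n,z], a+np.pi/2
E
python3 - <<'E'
from plan import *
s=readout.sense();print(s['eef_pos'],s['contact_force'])
for q in [(-45,40,281),(-45,30,240)]:
    P,y=pose(*q);print(P,y,rel(P,y))
d=grab('top','t2.png')
c=d['image'][130:330,280:480]; cv2.imwrite('pics/t2c.png',cv2.cvtColor(cv2.resize(c,None,fx=3,fy=3),cv2.COLOR_RGB2BGR))
E
```

```text
[523.55362175  -2.93095364 279.75129877] [ 0.06757673  0.78699799 -0.28390736]
[ 551.36194078 -102.19339828  281.        ] 0.7853981633974483 (array([-0.51, 10.3 , -0.13]), array([-0.001,  0.001, -0.463]))
[ 544.29087297 -109.26446609  240.        ] 0.7853981633974483 (array([-1.4 , 10.74,  3.97]), array([-0.001,  0.001, -0.463]))
```

View pics/t2c.png

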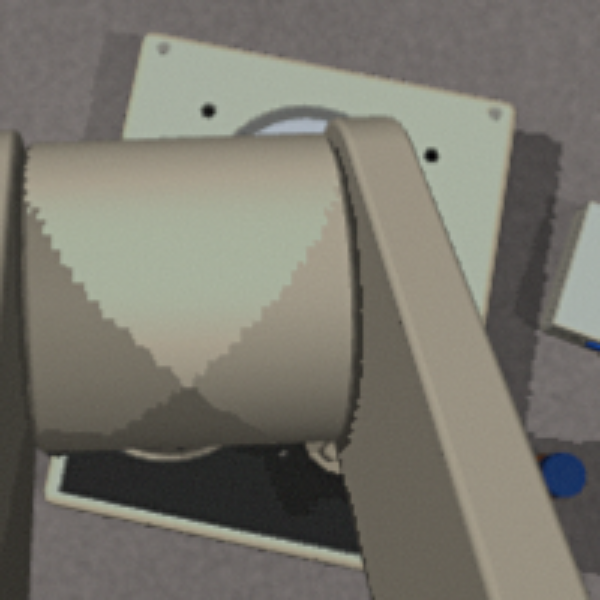

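The arm blocks the top view, which was expected. Moving to the selector's anticlockwise side, above it.

Call:
step_arm([
  {"translation":[-0.1,3,0],"rot":[0,0,-0.15]},
  {"translation":[-0.3,6.5,0],"rot":[0,0,-0.3]},
  {"translation":[-0.5,10.3,0],"rot":[0,0,-0.463]},
  {"translation":[-0.5,10.3,0],"rot":[0,0,-0.463]},
  {"translation":[-0.5,10.3,0],"rot":[0,0,-0.463]},
])

```text
clock: 4.88
eef_pos: [551.3, -101.9, 279.3]
tcp_rot: [-3.14, 0.001, 0.783]
contact_force: [-0.3, 1.2, -0.8]
opening: -0.001
```

```bash
python3 - <<'E'
from plan import *
s=readout.sense();print(s['eef_pos'],s['tcp_rot'],s['contact_force'])
for q in [(-45,35,238),(-45,20,238),(-45,16,238),(-52,16,238),(-59,16,238),(-66,16,238),(-66,35,238),(-66,35,290)]:
    P,y=pose(*q);print(q,P.round(1),*rel(P,y))
d=grab('wrist','w3.png');d=grab('side','s3.png')
c=d['image'][100:250,300:450]; cv2.imwrite('pics/s3c.png',cv2.cvtColor(cv2.resize(c,None,fx=4,fy=4,interpolation=cv2.INTER_CUBIC),cv2.COLOR_RGB2BGR))
E
```

```text
[ 551.29470926 -101.86164393  279.34619358] [-3.13959718e+00  1.02644951e-03  7.82950684e-01] [-0.32322163  1.21517318 -0.77624955]
(-45, 35, 238) [ 547.8 -105.7  238. ] [-0.51  0.04  4.14] [-0.002  0.001 -0.002]
(-45, 20, 238) [ 537.2 -116.3  238. ] [-2.01  0.04  4.14] [-0.002  0.001 -0.002]
(-45, 16, 238) [ 534.4 -119.2  238. ] [-2.41  0.04  4.14] [-0.002  0.001 -0.002]
(-52, 16, 238) [ 533.4 -122.6  238. ] [-2.73  0.22  4.14] [-0.002  0.001  0.12 ]
(-59, 16, 238) [ 532. -126.  238.] [-3.07  0.36  4.14] [-0.002  0.001  0.242]
(-66, 16, 238) [ 530.2 -129.1  238. ] [-3.42  0.45  4.14] [-0.002  0.001  0.364]
(-66, 35, 238) [ 547.5 -121.4  238. ] [-1.64  1.13  4.13] [-0.002  0.001  0.364]
(-66, 35, 290) [ 547.5 -121.4  290. ] [-1.65  1.12 -1.07] [-0.002  0.001  0.364]
```

View pics/s3c.png

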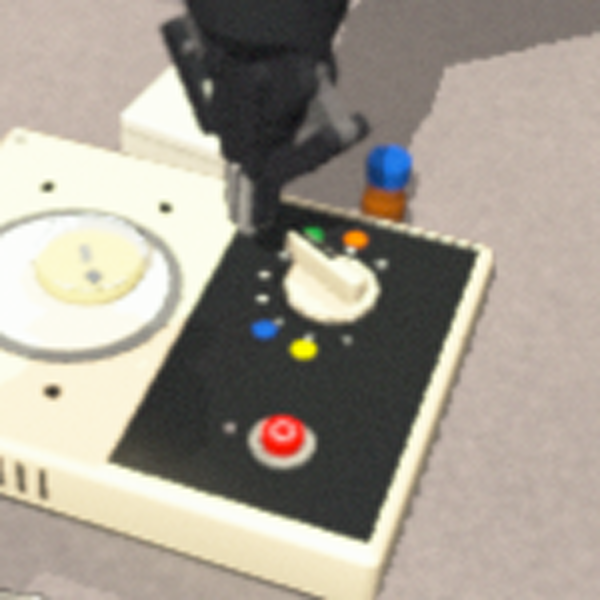

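View pics/w3.png

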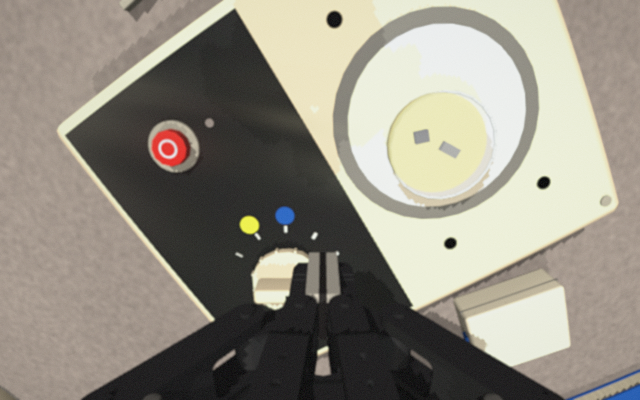

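The side view shows the button has sprung back, the selector is still at its first click, and the fingertip is above and on the green-dot-far (anticlockwise) side of the wing. Descending, then approaching.

Call:
step_arm([
  {"translation":[-0.2,0,2],"rot":[0,0,0]},
  {"translation":[-0.5,0,4.1],"rot":[0,0,0]},
  {"translation":[-0.5,0,4.1],"rot":[0,0,0]},
  {"translation":[-1.2,0,4.1],"rot":[0,0,0]},
  {"translation":[-1.9,0,4.1],"rot":[0,0,0]},
  {"translation":[-1.9,0,4.1],"rot":[0,0,0]},
])

```text
clock: 5.72
eef_pos: [538.2, -116.0, 240.0]
tcp_rot: [3.141, -0.0, 0.785]
contact_force: [-0.0, 0.7, -0.1]
opening: -0.001
```

```bash
python3 - <<'E'
from plan import *
s=readout.sense();print(s['eef_pos'],s['tcp_rot'],s['contact_force'])
for q in [(-45,17,238),(-52,16,238),(-59,16,238),(-65,16,238),(-65,35,238)]:
    P,y=pose(*q);print(q,P.round(1),*rel(P,y))
d=grab('side','s4.png')
c=d['image'][100:250,300:450]; cv2.imwrite('pics/s4c.png',cv2.cvtColor(cv2.resize(c,None,fx=4,fy=4,interpolation=cv2.INTER_CUBIC),cv2.COLOR_RGB2BGR))
E
```

```text
[ 538.20668086 -116.04989226  239.98135115] [ 3.14105127e+00 -2.99376907e-04  7.85111870e-01] [-0.01491082  0.73985665 -0.08869615]
(-45, 17, 238) [ 535.1 -118.5  238. ] [-0.39 -0.05  0.2 ] [ 0.001 -0.    -0.   ]
(-52, 16, 238) [ 533.4 -122.6  238. ] [-0.81  0.13  0.2 ] [ 0.001 -0.     0.122]
(-59, 16, 238) [ 532. -126.  238.] [-1.14  0.26  0.2 ] [ 0.001 -0.     0.244]
(-65, 16, 238) [ 530.5 -128.7  238. ] [-1.44  0.35  0.2 ] [ 0.    -0.     0.349]
(-65, 35, 238) [ 547.7 -120.7  238. ] [0.34 1.   0.2 ] [ 0.    -0.     0.349]
```

View pics/s4c.png

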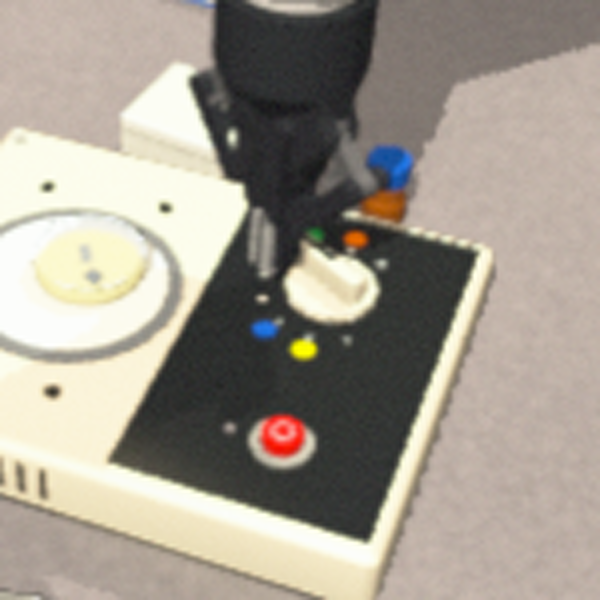

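The fingertip is beside the wing and not touching it. Pushing along the arc to about 8° and checking the force.

Call:
step_arm([
  {"translation":[-0.2,0,0.1],"rot":[0,0,0]},
  {"translation":[-0.4,0,0.2],"rot":[0,0,0]},
  {"translation":[-0.6,0.05,0.2],"rot":[0,0,0.06]},
  {"translation":[-0.8,0.12,0.2],"rot":[0,0,0.12]},
  {"translation":[-0.8,0.12,0.2],"rot":[0,0,0.12]},
])

```text
clock: 6.4
eef_pos: [534.7, -121.5, 237.5]
tcp_rot: [3.141, -0.003, 0.664]
contact_force: [6.3, 8.0, -3.7]
opening: -0.002
```

```bash
python3 - <<'E'
from plan import *
s=readout.sense();print(s['eef_pos'],s['tcp_rot'],s['contact_force'],s['wrist_torque'])
for q in [(-52,16,238),(-56,16,238),(-60,16,238),(-64,16,238),(-67,16,238),(-67,35,238),(-67,35,290)]:
    P,y=pose(*q);print(q,P.round(1),*rel(P,y))
E
```

```text
[ 534.66570457 -121.45416814  237.45966651] [ 3.14099155e+00 -3.09869894e-03  6.63914114e-01] [ 6.25163846  8.03601841 -3.72481367] [ 1.38190375 -0.97608738 -0.03547285]
(-52, 16, 238) [ 533.4 -122.6  238. ] [-0.17  0.02 -0.05] [ 0.001 -0.003  0.001]
(-56, 16, 238) [ 532.6 -124.6  238. ] [-0.35  0.12 -0.06] [ 0.    -0.003  0.071]
(-60, 16, 238) [ 531.8 -126.5  238. ] [-0.54  0.21 -0.06] [ 0.    -0.003  0.14 ]
(-64, 16, 238) [ 530.7 -128.3  238. ] [-0.73  0.29 -0.06] [ 0.    -0.003  0.21 ]
(-67, 16, 238) [ 529.9 -129.6  238. ] [-0.87  0.34 -0.06] [ 0.    -0.003  0.262]
(-67, 35, 238) [ 547.4 -122.1  238. ] [ 0.96  0.84 -0.05] [ 0.    -0.003  0.262]
(-67, 35, 290) [ 547.4 -122.1  290. ] [ 0.98  0.84 -5.25] [ 0.    -0.003  0.262]
```

```bash
python3 - <<'E'
from plan import *
d=grab('side','s5.png')
c=d['image'][130:200,330:430]; cv2.imwrite('pics/s5c.png',cv2.cvtColor(cv2.resize(c,None,fx=7,fy=7,interpolation=cv2.INTER_CUBIC),cv2.COLOR_RGB2BGR))
print(readout.sense()['contact_force'])
E
```

```text
[ 6.30436571  8.31807808 -3.2582486 ]
```

View pics/s5c.png

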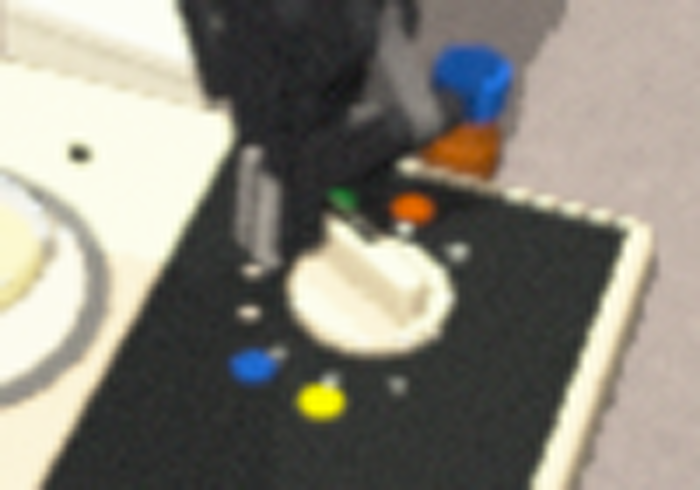

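In contact at about 10 N, with the wing slightly turned. Continuing the arc in small steps to stay short of any overshoot.

Call:
step_arm([
  {"translation":[-0.18,0.1,-0.05],"rot":[0,0,0.07]},
  {"translation":[-0.37,0.19,-0.05],"rot":[0,0,0.14]},
  {"translation":[-0.37,0.19,-0.05],"rot":[0,0,0.14]},
])

```text
clock: 6.82
eef_pos: [531.9, -126.0, 237.8]
tcp_rot: [-3.141, 0.0, 0.526]
contact_force: [0.2, 0.1, -0.1]
opening: -0.003
```

```bash
python3 - <<'E'
from plan import *
d=grab('side','s6.png')
c=d['image'][130:200,330:430]; cv2.imwrite('pics/s6c.png',cv2.cvtColor(cv2.resize(c,None,fx=7,fy=7,interpolation=cv2.INTER_CUBIC),cv2.COLOR_RGB2BGR))
print(readout.sense()['contact_force'])
for q in [(-60,16,238),(-64,16,238),(-67,16,238),(-67,35,238),(-67,35,290)]:
    P,y=pose(*q);print(q,P.round(1),*rel(P,y))
E
```

```text
[-0.07572228 -0.54795852 -0.30975019]
(-60, 16, 238) [ 531.8 -126.5  238. ] [-0.03  0.04 -0.02] [-0.     0.     0.004]
(-64, 16, 238) [ 530.7 -128.3  238. ] [-0.21  0.14 -0.02] [-0.     0.     0.073]
(-67, 16, 238) [ 529.9 -129.6  238. ] [-0.35  0.21 -0.02] [-0.     0.     0.126]
(-67, 35, 238) [ 547.4 -122.1  238. ] [ 1.54  0.45 -0.03] [-0.     0.     0.126]
(-67, 35, 290) [ 547.4 -122.1  290. ] [ 1.53  0.45 -5.23] [-0.     0.     0.126]
```

View pics/s6c.png

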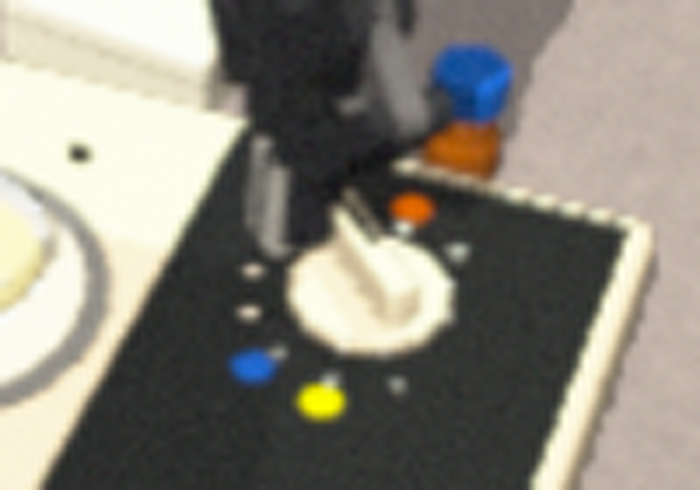

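It snapped over: force is zero and the wing now covers the green dot. Backing off sideways, then up and clear so the top camera can check.

Call:
step_arm([
  {"translation":[1.0,0,0],"rot":[0,0,0]},
  {"translation":[2.0,0,0],"rot":[0,0,0]},
  {"translation":[2.0,0,-4],"rot":[0,0,0]},
  {"translation":[2.0,0,-9],"rot":[0,0,0]},
  {"translation":[2.0,0,-14],"rot":[0,0,0]},
  {"translation":[2.0,0,-16.5],"rot":[0,0,0]},
])

```text
clock: 7.62
eef_pos: [550.3, -115.5, 406.1]
tcp_rot: [3.139, -0.003, 0.527]
contact_force: [-0.2, -0.1, -1.0]
opening: -0.002
```

```bash
python3 - <<'E'
from plan import *
print(rel([300,-430,403],0.323))
E
```

```text
(array([-37.44,  14.61,   0.23]), array([ 0.002, -0.003,  0.204]))
```

Call:
step_arm([
  {"translation":[-5.3,2.1,0],"rot":[0,0,0.03]},
  {"translation":[-10.6,4.2,0],"rot":[0,0,0.06]},
  {"translation":[-16,6.3,0],"rot":[0,0,0.09]},
  {"translation":[-21.3,8.4,0],"rot":[0,0,0.12]},
  {"translation":[-26.6,10.5,0],"rot":[0,0,0.15]},
  {"translation":[-32,12.6,0],"rot":[0,0,0.18]},
  {"translation":[-37.4,14.6,0],"rot":[0,0,0.2]},
  {"translation":[-37.4,14.6,0],"rot":[0,0,0.2]},
])

```text
clock: 8.62
eef_pos: [297.4, -432.4, 403.1]
tcp_rot: [3.141, 0.0, 0.322]
contact_force: [1.1, 0.7, -0.2]
opening: -0.001
```

```bash
python3 - <<'E'
from m import *
d=grab('top','t9.png'); meas('t9.png.npz')
c=d['image'][230:310,300:440]; cv2.imwrite('pics/t9c.png',cv2.cvtColor(cv2.resize(c,None,fx=5.5,fy=5.5,interpolation=cv2.INTER_CUBIC),cv2.COLOR_RGB2BGR))
s=readout.sense();print(s['eef_pos'],s['qvel'],s['contact_force'])
E
```

```text
red2 74 329.9 266.2 [523.5  -0.8  62. ]
green 39 418.9 265.2 [ 518.7 -158.2   52. ]
blue 43 373.6 256.0 [538.7 -79.3  52. ]
yellow 43 367.6 268.5 [517.3 -67.1  52. ]
orange 44 420.4 279.5 [ 493.6 -158.4   52. ]
[ 298.4174299  -431.0316855   402.89704625] [ 0.04982494 -0.00714111  0.01565307  0.01212878  0.0018585   0.01305177] [0.45453965 0.91571144 0.35175538]
```

View pics/t9c.png

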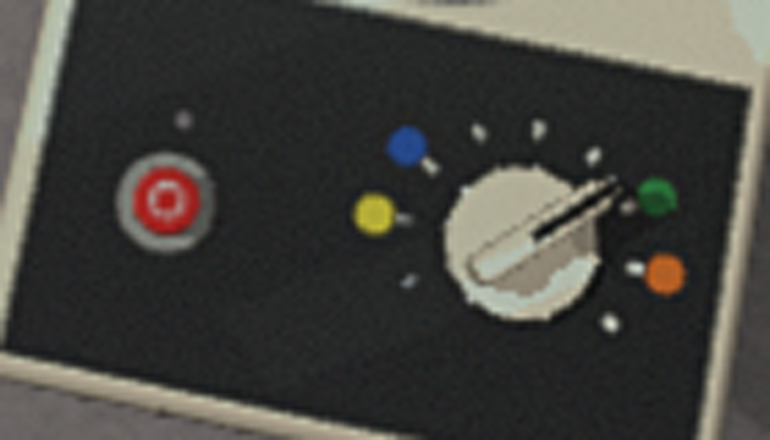

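View pics/t9.png

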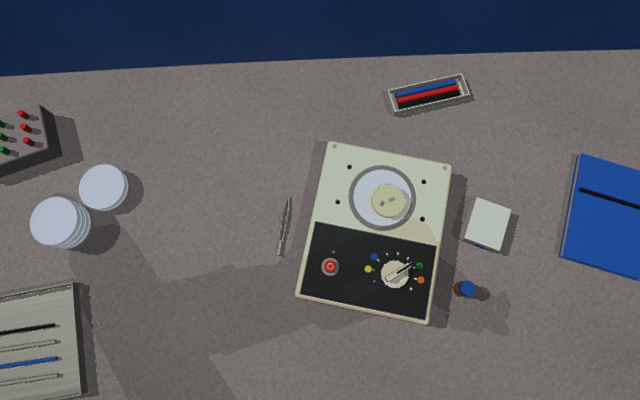

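The pointer line doesn't appear to aim squarely at green, so I'll measure it before accepting it.

```bash
python3 - <<'E'
from h import *
for f in ('top0','t9'):
    d=dict(np.load(f'pics/{f}.png.npz')); im=d['image']
    x0,y0,x1,y1=376,248,424,296
    c=cv2.resize(im[y0:y1,x0:x1],None,fx=12,fy=12,interpolation=cv2.INTER_CUBIC)
    for z in (76,):
        # expected axis & clicks
        for a in (-44.9,-74.9):
            for r in (0,34):
                P=np.array([505.4+r*np.cos(np.radians(a)),-112.8+r*np.sin(np.radians(a)),z]); u,v=proj(d,P); print(f,a,r,(u.round(1),v.round(1)))
                cv2.circle(c,(int((u+.5-x0)*12),int((v+.5-y0)*12)),5,(255,0,0) if a>-60 else (0,255,0),-1)
    cv2.imwrite(f'pics/{f}_z.png',cv2.cvtColor(c,cv2.COLOR_RGB2BGR))
E
```

```text
top0 -44.9 0 (np.float64(396.3), np.float64(273.0))
top0 -44.9 34 (np.float64(409.0), np.float64(258.2))
top0 -74.9 0 (np.float64(396.3), np.float64(273.0))
top0 -74.9 34 (np.float64(415.0), np.float64(266.8))
t9 -44.9 0 (np.float64(396.3), np.float64(273.0))
t9 -44.9 34 (np.float64(409.0), np.float64(258.2))
t9 -74.9 0 (np.float64(396.3), np.float64(273.0))
t9 -74.9 34 (np.float64(415.0), np.float64(266.8))
```

View pics/top0_z.png

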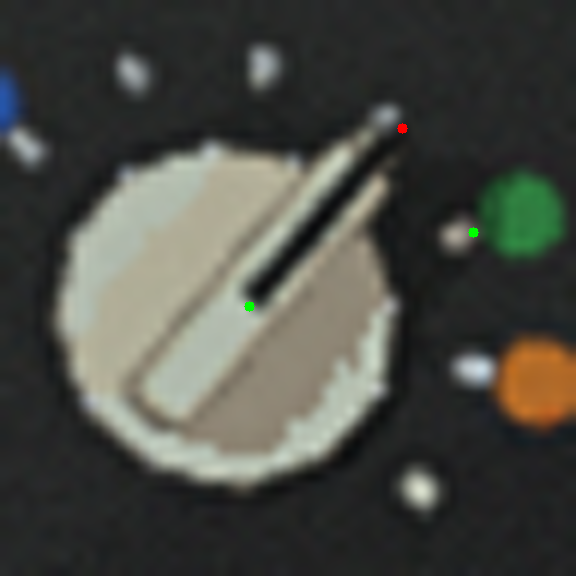

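View pics/t9_z.png

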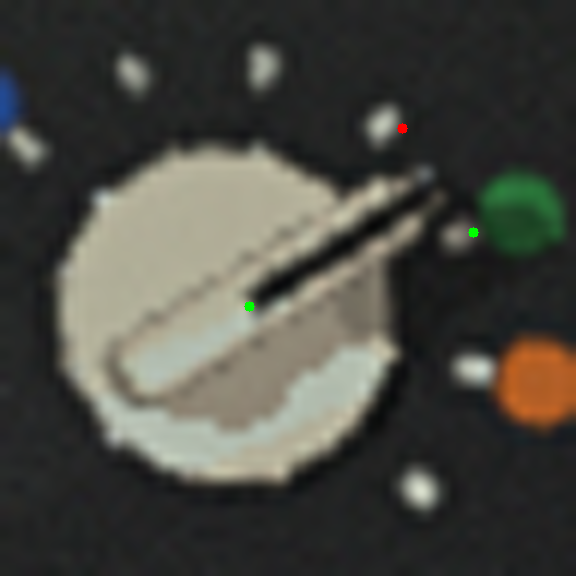

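The measurement says the pointer is stuck about half-way, near -58°, balanced on the detent peak. I misread the side view as fully snapped. I'll go back and push it further, to about -67°.

```bash
python3 - <<'E'
from plan import *
for q in [(-58,36,403),(-58,36,280)]:
    P,y=pose(*q);print(q,P.round(1),*rel(P,y))
E
```

```text
(-58, 36, 403) [ 549.2 -114.9  403. ] [ 33.82 -22.01  -0.  ] [ 0.    -0.    -0.235]
(-58, 36, 280) [ 549.2 -114.9  280. ] [ 33.81 -22.01  12.3 ] [ 0.    -0.    -0.235]
```

Call:
step_arm([
  {"translation":[4.8,-3.1,0],"rot":[0,0,-0.03]},
  {"translation":[9.6,-6.2,0],"rot":[0,0,-0.06]},
  {"translation":[14.4,-9.4,0],"rot":[0,0,-0.1]},
  {"translation":[19.2,-12.5,0],"rot":[0,0,-0.14]},
  {"translation":[24,-15.6,0],"rot":[0,0,-0.18]},
  {"translation":[29,-18.8,0],"rot":[0,0,-0.22]},
  {"translation":[33.8,-22,0],"rot":[0,0,-0.235]},
  {"translation":[33.8,-22,4],"rot":[0,0,-0.235]},
])

```text
clock: 9.68
eef_pos: [552.5, -108.6, 365.1]
tcp_rot: [3.138, -0.006, 0.567]
contact_force: [-0.5, -0.4, -0.5]
opening: 0.001
```

Call:
step_arm([
  {"translation":[0,0,4],"rot":[0,0,0]},
  {"translation":[0,0,8],"rot":[0,0,0]},
  {"translation":[0,0,8],"rot":[0,0,0]},
  {"translation":[0,0,8],"rot":[0,0,0]},
])

```text
clock: 10.18
eef_pos: [549.6, -112.5, 284.1]
tcp_rot: [3.141, -0.001, 0.562]
contact_force: [0.3, -0.3, 0.5]
opening: -0.002
```

```bash
python3 - <<'E'
from plan import *
s=readout.sense();print(s['eef_pos'],s['contact_force'])
for q in [(-58,36,238),(-58,24,238)]:
    P,y=pose(*q);print(q,P.round(1),*rel(P,y))
E
```

```text
[ 549.62482651 -112.53964416  284.14297653] [ 0.26028047 -0.29283524  0.53833681]
(-58, 36, 238) [ 549.2 -114.9  238. ] [-0.17  0.17  4.61] [ 0.001 -0.001  0.003]
(-58, 24, 238) [ 539.  -121.3  238. ] [-1.37  0.17  4.61] [ 0.001 -0.001  0.003]
```

Call:
step_arm([
  {"translation":[-0.2,0.2,2.3],"rot":[0,0,0]},
  {"translation":[-0.2,0.2,4.6],"rot":[0,0,0]},
  {"translation":[-0.2,0.2,4.6],"rot":[0,0,0]},
  {"translation":[-0.8,0.2,4.6],"rot":[0,0,0]},
  {"translation":[-1.4,0.2,4.6],"rot":[0,0,0]},
  {"translation":[-1.4,0.2,4.6],"rot":[0,0,0]},
])

```text
clock: 10.92
eef_pos: [537.8, -122.8, 237.7]
tcp_rot: [3.141, -0.001, 0.56]
contact_force: [0.2, -0.3, 0.2]
opening: 0.001
```

```bash
python3 - <<'E'
from plan import *
s=readout.sense();print(s['eef_pos'],s['contact_force'])
for q in [(-58,16,238),(-62,16,238),(-66,16,238),(-69,16,238),(-69,35,238)]:
    P,y=pose(*q);print(q,P.round(1),*rel(P,y))
E
```

```text
[ 537.79430201 -122.75888601  237.71424183] [ 0.23105808 -0.31755235  0.24677058]
(-58, 16, 238) [ 532.2 -125.5  238. ] [-0.62 -0.06 -0.03] [ 0.001 -0.001  0.002]
(-62, 16, 238) [ 531.3 -127.4  238. ] [-0.8   0.04 -0.03] [ 0.001 -0.001  0.072]
(-66, 16, 238) [ 530.2 -129.1  238. ] [-0.98  0.14 -0.03] [ 0.001 -0.001  0.141]
(-69, 16, 238) [ 529.3 -130.4  238. ] [-1.13  0.2  -0.03] [ 0.001 -0.001  0.194]
(-69, 35, 238) [ 547.  -123.6  238. ] [ 0.74  0.56 -0.03] [ 0.001 -0.001  0.194]
```

Call:
step_arm([
  {"translation":[-0.3,-0.05,0],"rot":[0,0,0]},
  {"translation":[-0.6,-0.05,0],"rot":[0,0,0]},
  {"translation":[-0.8,0.05,0],"rot":[0,0,0.07]},
  {"translation":[-1.0,0.15,0],"rot":[0,0,0.14]},
  {"translation":[-1.15,0.2,0],"rot":[0,0,0.19]},
  {"translation":[-1.15,0.2,0],"rot":[0,0,0.19]},
])

```text
clock: 11.68
eef_pos: [529.3, -130.3, 236.8]
tcp_rot: [-3.142, 0.0, 0.371]
contact_force: [0.4, -0.6, -0.5]
opening: 0.001
```

```bash
python3 - <<'E'
from plan import *
s=readout.sense();print(s['eef_pos'],s['tcp_rot'],s['contact_force'])
d=grab('side','s10.png')
c=d['image'][130:200,330:430]; cv2.imwrite('pics/s10c.png',cv2.cvtColor(cv2.resize(c,None,fx=7,fy=7,interpolation=cv2.INTER_CUBIC),cv2.COLOR_RGB2BGR))
E
```

```text
[ 529.26477881 -130.30823455  236.83425318] [-3.14151504e+00  2.02717137e-04  3.71083618e-01] [ 0.42687772 -0.61737581 -0.50747317]
```

View pics/s10c.png

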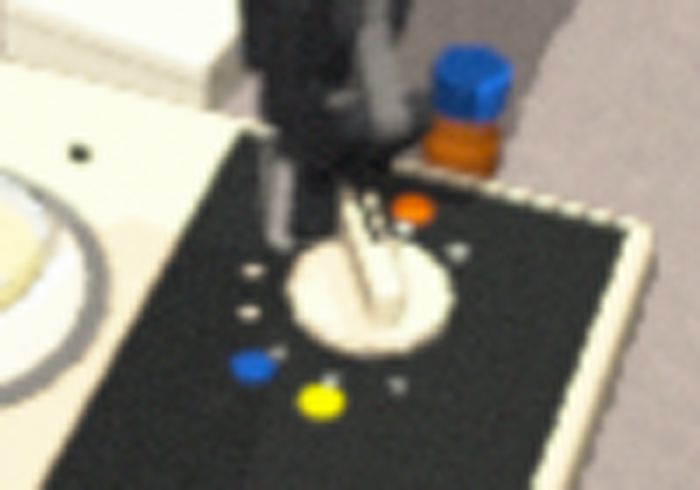

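```bash
python3 - <<'E'
from h import *
d=dict(np.load('pics/s10.png.npz'))
for a in (-60,-68,-75):
    for r in (34,-20):
        P=np.array([505.4+r*np.cos(np.radians(a)),-112.8+r*np.sin(np.radians(a)),76]); u,v=proj(d,P); print(a,r,((u+.5-330)*7).round(),((v+.5-130)*7).round())
E
```

```text
-60 34 324.0 181.0
-60 -20 407.0 291.0
-68 34 338.0 178.0
-68 -20 398.0 293.0
-75 34 351.0 177.0
-75 -20 390.0 294.0
```

The side view puts the tail at about (388,292) and the tip at about (350,183), which matches -75°. Retreating to verify from above.

Call:
step_arm([
  {"translation":[1.0,0,0],"rot":[0,0,0]},
  {"translation":[2.0,0,0],"rot":[0,0,0]},
  {"translation":[2.0,0,0],"rot":[0,0,0]},
  {"translation":[2.0,0,-4],"rot":[0,0,0]},
  {"translation":[2.0,0,-9],"rot":[0,0,0]},
  {"translation":[2.0,0,-14],"rot":[0,0,0]},
  {"translation":[2.0,0,-16.5],"rot":[0,0,0]},
])

```text
clock: 12.6
eef_pos: [548.4, -123.0, 404.8]
tcp_rot: [3.14, -0.003, 0.371]
contact_force: [0.2, -0.0, 0.1]
opening: 0.001
```

Call:
step_arm([
  {"translation":[-5,2.7,0],"rot":[0,0,0]},
  {"translation":[-10,5.4,0],"rot":[0,0,0]},
  {"translation":[-15,8,0],"rot":[0,0,0]},
  {"translation":[-20,10.7,0],"rot":[0,0,0]},
  {"translation":[-25,13.4,0],"rot":[0,0,0]},
  {"translation":[-30,16,0],"rot":[0,0,0]},
  {"translation":[-34,20,0],"rot":[0,0,0]},
  {"translation":[-34,20,0],"rot":[0,0,0]},
])

```text
clock: 13.6
eef_pos: [301.9, -435.2, 401.9]
tcp_rot: [3.141, 0.0, 0.367]
contact_force: [-0.4, 0.7, -1.1]
opening: -0.002
```

```bash
python3 - <<'E'
from m import *
d=grab('top','t11.png'); meas('t11.png.npz')
s=readout.sense();print(s['clock'],s['eef_pos'],s['contact_force'])
x0,y0=376,248
c=cv2.resize(d['image'][y0:y0+48,x0:x0+48],None,fx=12,fy=12,interpolation=cv2.INTER_CUBIC)
for r in (0,34):
    a=np.radians(-74.6);u,v=proj(d,np.array([505.4+r*np.cos(a),-112.8+r*np.sin(a),76]))
    cv2.circle(c,(int((u+.5-x0)*12),int((v+.5-y0)*12)),5,(0,255,0),-1)
cv2.imwrite('pics/t11c.png',cv2.cvtColor(c,cv2.COLOR_RGB2BGR))
E
```

```text
red2 73 329.8 266.3 [523.4  -0.7  62. ]
green 41 418.9 265.3 [ 518.5 -158.1   52. ]
blue 43 373.6 256.0 [538.7 -79.3  52. ]
yellow 39 367.7 268.3 [517.5 -67.3  52. ]
orange 44 420.4 279.5 [ 493.6 -158.4   52. ]
13.65 [ 302.65555183 -433.65006254  401.64080128] [-0.32823057 -0.61641882 -0.29813257]
```

View pics/t11c.png

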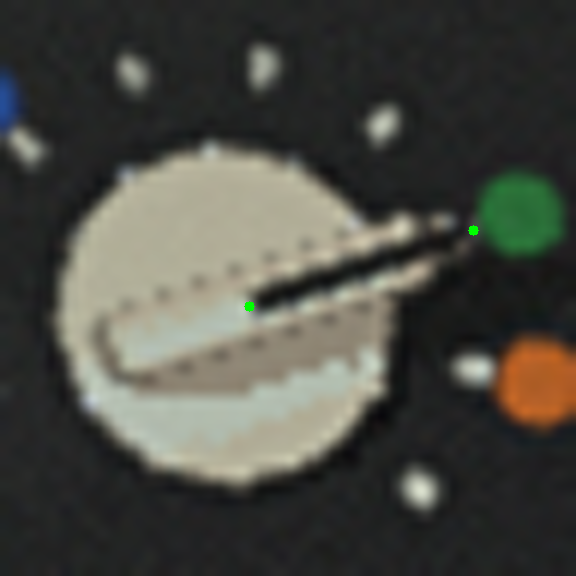

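View pics/t11.png

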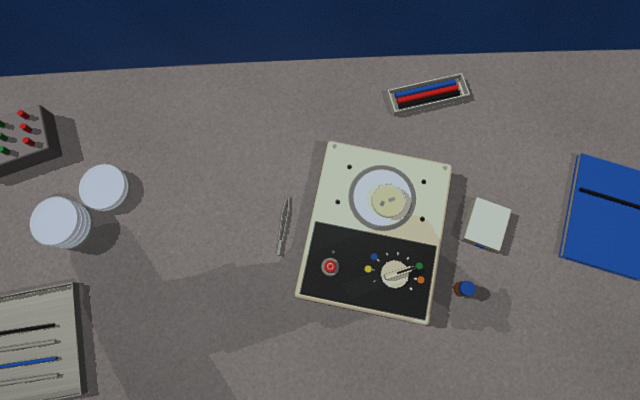

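The wing now covers the green tick and its line aims at the green dot, at about -73 to -75° against -74.5°. The button is up, nothing else has moved and the arm is clear. One settling call, then hand in.

Call:
step_arm([
  {"translation":[0,0,0],"rot":[0,0,0]},
  {"translation":[0,0,0],"rot":[0,0,0]},
  {"translation":[0,0,0],"rot":[0,0,0]},
])

```text
clock: 14.02
eef_pos: [304.2, -431.8, 401.9]
tcp_rot: [-3.142, -0.0, 0.372]
contact_force: [0.9, 0.3, 0.5]
opening: 0.002
```

```bash
python3 -c "
from rig import ticket
print(ticket.sign_off())"
```

```text
the job is handed in; nothing more can be done
None
```

The light base is switched on and the selector is at the green dot. I handed the job in at about 14 s; the hand-in gave no verdict.

- **Power button:** I pressed it with the shut fingertips until it bottomed (about 15 N, tip at 58 mm). The side view afterwards showed it sprung back up.
- **Selector:** It started at -30° on the base and green is at -60°, so it needed one click clockwise. I pushed the wing from the side without gripping it.
- **A check that failed:** After the first push I took the side view to mean it had snapped over. The top view showed it resting about half-way, near -58° in the world frame. I went back and pushed it on until it reached the click.
- **Last checks:** The top view shows the pointer line at about -72 to -75°, with green at -74.5°. That agreement comes from reading the picture by eye, but it is well within the 7° allowed. The dish, forceps, vial and slide box look unmoved in the same view, though I did not measure them. The arm is clear, with no contact force beyond sensor noise.

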